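# Start the nut runner and hold the bolt head behind the bracket

### The job

Start the nut runner by swinging its sprung start lever all the way to its stop and letting it spring back by itself; the runner then begins to turn the bolt slowly. Reach down into the narrow gap behind the bracket, grip the big hexagonal bolt head in line with the runner by its sides and hold it firmly so that it no longer turns, and finish still holding it. Leave the tools, cans and spare parts around the fixture where they are.

Things in the scene. Friction and masses are not known exactly. Their poses are not given: they have to be found in the camera images.
- fixture: Bolting fixture fixed to the bench: base plate 300 x 200 mm, 12 mm thick, x -220 to +80 mm. Origin on the bench under the bracket's robot-side face; x from the runner through the bracket into the gap (away from the robot), y along the bracket, z up. The bracket is an upright steel plate at x 0 to 8 mm, 190 mm long in y, its top 106 mm above the bench.
- gap (a point): Middle of the gap's mouth (fixture x 34, y 0, z 106 mm). The gap is 52 mm wide, from the bracket (x 8 mm) to a parallel backing plate (x 60 to 68 mm, 190 mm long, top 96 mm above the bench); open above and at both ends, floor 12 mm above the bench.
- runner (a point): Top of the grey nut runner over the lever's pivot (fixture x -110, y 0, z 103 mm): a lying cylinder 56 mm across, its axis along fixture x 75 mm above the bench, in a cradle, its 42 mm socket on the nut at the bracket; a black battery block 70 mm wide, top 102 mm, at x -170 to -215 mm.
- small_bolt (a point): A second, small fixed bolt head in the gap, 19 mm across flats, 8 mm thick, at fixture y +78 mm, 50 mm above the bench; not part of the job.
- start_lever (a joint): Start lever: a 9 mm bar on the runner, 60 mm from pivot to post. 0 = rest, 1.1 rad = stop; grows anticlockwise from above. In fixture axes the bar points 150 deg clockwise from +x at rest, 87 at the stop. Spring force at the post 1.5 N at rest, 5 N at the stop. The runner starts when the lever is near its stop (from about 0.95 rad) and runs on after the lever has sprung back.
- lever_pivot (a point): Point on the start lever's vertical pivot axis, 115 mm above the bench (fixture x -110 mm, y 0).
- lever_post (a point): Round upright steel post on the end of the start lever, 14 mm across, 36 mm tall; this point is the centre of its foot, 112 mm above the bench (top at 148 mm). Moves with the lever on a circle of 60 mm radius.
- bolt (a joint): Turn of the big bolt about fixture +x (right-handed; the runner turns it the growing way). 0 = before the start, two flats of the head upright, facing fixture +y and -y. Once started it creeps at about 0.04 rad/s with a weak torque of about 0.08 N m and a stiff drag until held. Flats repeat every 1.047 rad.
- bolt_head (a point): Plain steel hexagonal bolt head in the gap, in line with the runner: 36 mm across flats, 42 mm across corners, 16 mm thick (fixture x 20 to 36 mm, on a collar 34 mm across). This point is its centre: fixture x 28, y 0, 75 mm above the bench. x along the bolt, y through two opposite flats, turning with the bolt.
- spare_nut: Loose nut lying by the fixture's +y side, 36 mm across flats, 20 mm high; leave alone.
- spare_bolt: Loose bolt standing on its head (36 mm across flats) by the fixture's -y side, 76 mm tall; leave alone.
- socket: Loose steel socket standing by the fixture's -y side, 32 mm across, 50 mm tall; leave alone.
- screwdriver: Screwdriver lying left of the fixture; leave alone.
- wrench: Wrench lying right of the fixture; leave alone.
- spray_can: Spray can, 66 mm across, 190 mm tall, at the left; leave alone.
- grease_can: Can, 70 mm across, 110 mm tall, at the right; leave alone.

How it is judged:
By the outcome, as a careful person would: the job done as asked, in the order asked, and still so for the second after the job is handed in, while the arm keeps its last pose, push and grip.
It also fails if it takes over 51 s, if anything falls off the work surface, if the arm or the gripper's body presses on something with over 40 N, if the wrist force passes 120 N, or if a joint passes its speed limit or range.

### The arm

A 6-joint arm with a two-finger parallel gripper is mounted at the origin on the work surface. World frame = base frame: x ahead of the robot, y to its left, z up, the work surface at z = 0. Lengths are in m, angles in rad, forces in N, time in s.
With the tool pointing down it reaches from about 0.35 to 0.775 m from the base axis. Payload 7.3 kg.
Tool frame: the origin (TCP) lies at the very end of the fingers, on their centre line; the grasp point (between the pads) lies robot.pinch_z behind it (robot.pinch_z is the distance from the TCP to the grasp point, in m); y points along the fingers, z is the direction in which the jaws open and shut, and the axes are right-handed (so a half turn about y gives the same grasp; the last joint's range is limited). The gripper opens to 92 mm and grips with 3 to 60 N. Pads are 19 mm wide; open, the fingers measure 130 mm over their backs; the gripper's body (75 mm by 190 mm) begins 47 mm behind the grasp point.
Start: joints at [-1.431, 0.342, 1.524, -0, 1.275, -0.146], TCP at [0.148, -0.504, 0.202] pointing down, gripper open.
Joint ranges: [-2.53, 2.53], [-0.77, 2.02], [0.04, 2.7], [-1, 4.14], [0.28, 2.66], [-3.11, 3.11]. Speed limits (rad/s): [2.57, 2.57, 3.14, 3.14, 3.14, 3.14].

### API

Orientations are given as [roll, pitch, yaw] about the fixed x, y, z axes, in that order (R = Rz(yaw) Ry(pitch) Rx(roll)).
In Python, from cell import status, viewer, robot gives the robot as it stands. The module is installed in compiled form; this text tells all that it offers.
- The arm moves only by the shell command python3 -m pendant 'ROWS' [FORCE]. ROWS is JSON, a list that holds one entry, the list of rows, each a list of 7 numbers: the shift along the tool's x, y, z in cm, then the turn, a rotation vector about the tool's x, y, z in rad, then the finger opening in cm, from 0 to 9.18. A call has 1 to 20 rows; each row is the pose to reach, as a shift and turn from the pose commanded when the call began, along the tool's axes at that moment; what a row does not reach only later rows make up. A row lasts 1/10 s, in which the tool goes at most 50 mm and 8.59 degrees, less where a joint would pass 70% of its speed; a pose out of reach is approached as far as the arm can. A call with a gripper value outside its range is refused whole. The fingers move at their own pace and stop on an object; FORCE is the grip in N (left out, the last holds). Time passes only in rows, so rows that repeat a pose let the fingers close. It gives the time, the measured TCP pose, the force and the opening at its end, in the units of the state.
- status.observe(): the state, without advancing time (a new reading comes with each control period).
- viewer.read_camera(name): name is "side" or "top" or "wrist"; returns a dict with "image" (384x512x3 uint8, red, green, blue), "range_z" (384x512 float32, m along the optical axis (not along the pixel's ray), 0 where there is no reading), "fx", "fy", "cx", "cy" (pixels), "camera_from_world" (4x4, takes a point from world to camera coordinates). Camera axes: x right, y up, looking along -z (the intrinsics and any distortion apply to the point x, -y, -z); pixel columns grow to the right and rows downward; lengths in m; the calibration is good to about 2 mm. A picture is of the moment at which its call begins.
- robot.hand_in(): hands the job in, once; it reports no verdict.
The state is a dict: "time": time; "qpos": joint angles; "qvel": joint speeds; "joint_efforts": joint torques, N m; "tool_pos": TCP position; "tool_rot": TCP orientation; "contact_force": force on the tool from outside, world axes, zero at the start; "torque": the same for the moment, N m; "opening": finger opening in m.
Only numpy, scipy, OpenCV 4.12 (cv2) and the standard library are available. Lean on these libraries where they do the work, as an engineer would, in place of code of your own. Each camera call takes 0.05 s, during which the arm holds its last target. There are 200 camera calls.

## Working session

There is one attempt and no reset: what is moved stays moved. The work goes in short steps, Python scripts to look and compute and a shell command to move; the robot and the scene stay as the last step left them, time stands still between calls to the robot, and variables do not carry over. Pictures are saved under pics/ and viewed, about 8 in all and at most 12, crops included, and the job is handed in when it is done.

```bash
mkdir -p pics; cat > h.py <<'E'
import numpy as np, cv2
from scipy.spatial.transform import Rotation as Ro
from cell import status, viewer, robot
def cam(n):
    c=viewer.read_camera(n); return c
def cloud(c):
    d=c["range_z"]; v,u=np.mgrid[0:d.shape[0],0:d.shape[1]]
    P=np.stack([(u-c["cx"])/c["fx"]*d,-(v-c["cy"])/c["fy"]*d,-d,np.ones_like(d)],-1)
    W=P@np.linalg.inv(c["camera_from_world"]).T
    W=W[...,:3]; W[d==0]=np.nan
    return W
def save(c,n,crop=None,s=1):
    im=c["image"][:,:,::-1]
    if crop: im=im[crop[0]:crop[1],crop[2]:crop[3]]
    cv2.imwrite("pics/"+n,cv2.resize(im,None,fx=s,fy=s,interpolation=cv2.INTER_CUBIC))
E
python3 - <<'E'
from h import *
s=status.observe();print({k:np.round(v,3).tolist() for k,v in s.items()}); print(robot.pinch_z)
c=cam("top");save(c,"top.png",s=1.5)
d=cam("side");save(d,"side.png",s=1.5)
np.save("top.npy",cloud(c));np.save("side.npy",cloud(d))
print(c["fx"],c["camera_from_world"].round(3).tolist());print(d["camera_from_world"].round(3).tolist())
E
```

```text
{'time': 0.0, 'qpos': [-1.431, 0.343, 1.525, -0.0, 1.275, -0.146], 'qvel': [-0.001, -0.0, 0.0, 0.002, 0.0, 0.001], 'joint_efforts': [-0.001, -43.125, -24.422, 0.072, 0.056, -0.0], 'tool_pos': [0.148, -0.503, 0.202], 'tool_rot': [-1.572, 0.0, -2.856], 'contact_force': [0.037, -0.932, 0.671], 'torque': [0.046, 0.013, 0.028], 'opening': 0.092}
0.0188
435.5732480438967 [[0.019, -1.0, 0.012, -0.007], [0.991, 0.021, 0.136, -0.539], [-0.136, 0.01, 0.991, -1.304], [0.0, 0.0, 0.0, 1.0]]
[[0.875, -0.484, 0.013, -0.494], [0.337, 0.629, 0.7, -0.263], [-0.347, -0.609, 0.714, -0.846], [0.0, 0.0, 0.0, 1.0]]
```

View pics/top.png

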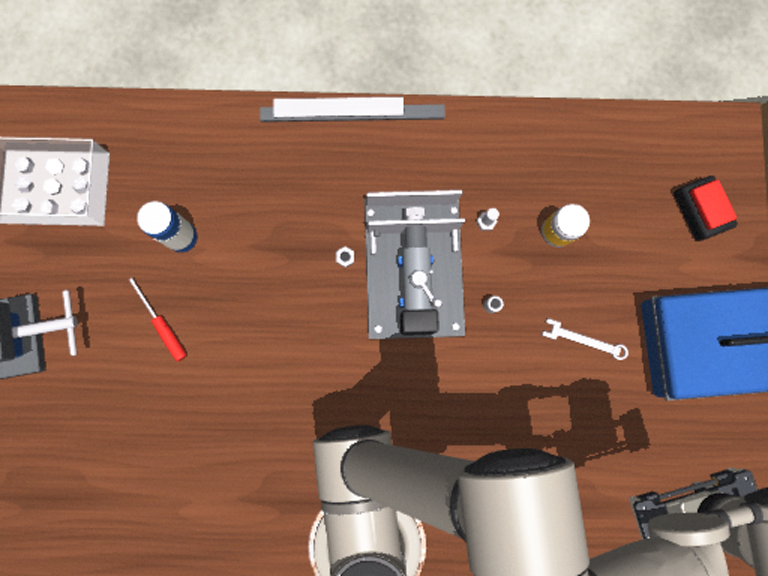

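View pics/side.png

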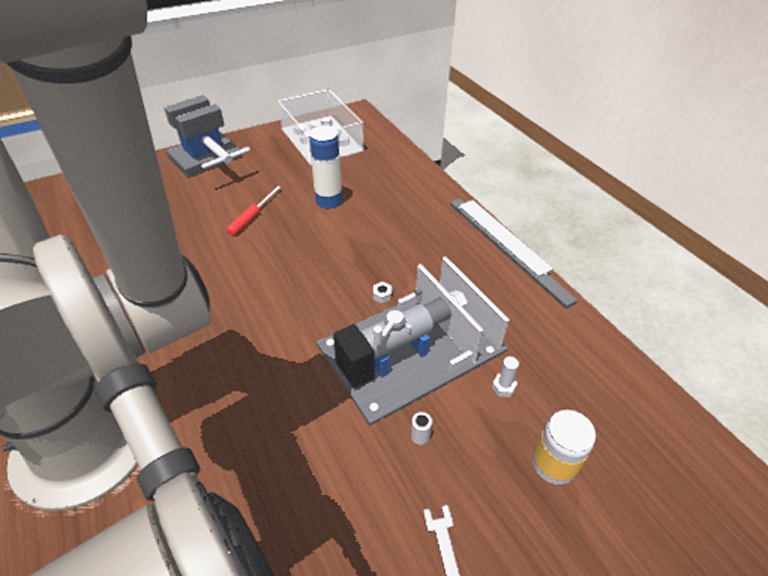

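The top view shows the fixture at px (415,265) of the enlarged picture: bracket at row 220, backing plate at row 192, bolt head at (415,213), lever post at about (436,302). The side view agrees. Next I fit the fixture pose from the depth data.

```bash
python3 - <<'E'
from h import *
from scipy.optimize import least_squares
W=np.load("top.npy");S=np.load("side.npy")
def show(W,r,c,n):
    w=W[r[0]:r[1],c[0]:c[1]].reshape(-1,3);w=w[~np.isnan(w[:,0])]
    print(n,len(w),"table z",np.median(w[:,2])); return w
w=show(W,(118,235),(235,320),"top")
m=(w[:,2]>0.007)&(w[:,2]<0.018)
print("base pts",m.sum()); r=cv2.minAreaRect(w[m][:,:2].astype(np.float32)*1000);print(r)
yaw=None
for lo,hi,n in((.1005,.112,"bracket"),(.088,.1,"back")):
    q=w[(w[:,2]>lo)&(w[:,2]<hi)]
    q=q[q[:,0]>np.percentile(w[m][:,0],2)+.17]
    if len(q)<5: print(n,len(q));continue
    ln=cv2.fitLine(q[:,:2].astype(np.float32),cv2.DIST_HUBER,0,.01,.01).ravel()
    print(n,len(q),q.mean(0).round(4),q.min(0).round(4),q.max(0).round(4),"yaw",np.degrees(np.arctan2(-ln[0]*np.sign(ln[1]),abs(ln[1]))))
q=w[(w[:,2]>.14)&(w[:,2]<.155)];print("post top",len(q),np.median(q,0) if len(q) else 0)
w=S.reshape(-1,3);w=w[~np.isnan(w[:,0])]
w=w[(w[:,0]>.3)&(w[:,0]<.75)&(abs(w[:,1])<.16)]
m=(w[:,2]>0.007)&(w[:,2]<0.018);print("side base",cv2.minAreaRect(w[m][:,:2].astype(np.float32)*1000))
q=w[(w[:,2]>.144)&(w[:,2]<.155)];print("post top side",len(q),np.median(q,0) if len(q) else 0)
for lo,hi in((.102,.109),(.092,.099)):
    q=w[(w[:,2]>lo)&(w[:,2]<hi)&(w[:,0]>.55)];print(len(q),q.mean(0),q.min(0),q.max(0))
E
```

```text
top 9912 table z 0.011809498848144862
base pts 3357
((568.941162109375, -93.56399536132812), (364.3206787109375, 266.6769714355469), 1.1112326383590698)
bracket 200 [ 0.6424 -0.0831  0.1059] [ 0.6312 -0.1793  0.1005] [0.7001 0.0077 0.1116] yaw 2.418499
back 478 [ 0.6547 -0.0825  0.0944] [ 0.5877 -0.175   0.088 ] [0.7054 0.0116 0.1   ] yaw -87.794174
post top 20 [ 0.47385168 -0.12156557  0.14880907]
side base ((556.4874267578125, -49.157264709472656), (281.98089599609375, 233.84312438964844), 2.608161449432373)
post top side 24 [ 0.47640698 -0.12303299  0.14711891]
190 [ 0.62586307 -0.08293871  0.1046519 ] [ 0.55010857 -0.15902748  0.10201647] [0.64836592 0.00856728 0.10844905]
417 [ 0.64228755 -0.08344029  0.09495375] [ 0.55065742 -0.15904467  0.09201215] [0.7069181  0.01330797 0.09899275]
```

```bash
python3 - <<'E'
from h import *
from scipy.optimize import least_squares
for n in("top","side"):
    w=np.load(n+".npy").reshape(-1,3);w=w[~np.isnan(w[:,0])]
    w=w[(w[:,0]>.4)&(w[:,0]<.75)&(w[:,1]>-.2)&(w[:,1]<.05)]
    A=w[(w[:,2]>.103)&(w[:,2]<.109)&(w[:,0]>.615)&(w[:,0]<.66)]
    B=w[(w[:,2]>.093)&(w[:,2]<.099)&(w[:,0]>.68)&(w[:,0]<.72)]
    f=lambda p:np.r_[(A[:,0]-p[0]-.004+A[:,1]*0)*np.cos(p[1])+(A[:,1]+.083)*np.sin(p[1]),(B[:,0]-p[0])*np.cos(p[1])+(B[:,1]+.083)*np.sin(p[1])-.064]
    r=least_squares(f,[.636,.03],loss="soft_l1",f_scale=.002)
    e=np.array([-np.sin(r.x[1]),np.cos(r.x[1])])
    print(n,len(A),len(B),"x0 at y=-.083:",r.x[0],"yaw deg",np.degrees(r.x[1]),"rms",np.sqrt((r.fun**2).mean()))
    for Q in(A,B):
        t=(Q[:,:2]-[r.x[0],-.083])@e;print("  ends",np.percentile(t,[0,2,50,98,100]).round(4)," mid",(np.percentile(t,2)+np.percentile(t,98))/2)
    q=w[(w[:,2]>.144)&(w[:,2]<.155)];print("  post",cv2.minEnclosingCircle(q[:,:2].astype(np.float32)))
    # runner body axis
    q=w[(w[:,2]>.095)&(w[:,2]<.104)&(w[:,0]>.56)&(w[:,0]<.6)&(abs(w[:,1]+.083)<.03)];print("  runner top y",len(q),q.mean(0))
E
```

```text
top 138 131 x0 at y=-.083: 0.6342577398189067 yaw deg 2.679976024984767 rms 0.0025325097029043086
  ends [-0.0957 -0.0924  0.0048  0.0883  0.0905]  mid -0.0020845637100102635
  ends [-0.0944 -0.091   0.0048  0.0888  0.0917]  mid -0.001096752145589526
  post ((0.4737105369567871, -0.1241680234670639), 0.006368325091898441)
  runner top y 114 [ 0.57813843 -0.08819065  0.09970372]
side 159 145 x0 at y=-.083: 0.6360125370127974 yaw deg 2.656898166710568 rms 0.002352734667914147
  ends [-0.0965 -0.0934 -0.0106  0.0892  0.0913]  mid -0.0020987362888115133
  ends [-0.0971 -0.0941 -0.0085  0.0889  0.0933]  mid -0.0026028928060716217
  post ((0.4764223098754883, -0.12406249344348907), 0.006305682938545942)
  runner top y 125 [ 0.57678851 -0.09100647  0.09962159]
```

```bash
cat >> h.py <<'E'
YAW=0.0466; O=np.array([.635,-.0855,0]); RF=Ro.from_euler("z",YAW)
def fx(p): return O+RF.apply(np.array(p)/1000.)      # fixture mm -> world m
def unfx(w): return RF.inv().apply(np.array(w)-O)*1000
def Rtool(yaw_f,tilt=0):  # yaw_f: tool yaw in fixture; tilt about fixture +x
    return RF*Ro.from_euler("x",tilt)*Ro.from_euler("xyz",[-np.pi/2,0,yaw_f])
def go(p_mm,R,frm=None):
    s=status.observe()
    p0,R0=(s["tool_pos"],Ro.from_euler("xyz",s["tool_rot"])) if frm is None else frm
    d=R0.inv().apply(fx(p_mm)-p0)*100; r=(R0.inv()*R).as_rotvec()
    print("shift cm",d.round(2),"rot",r.round(3)); return fx(p_mm),R
E
python3 - <<'E'
from h import *
for n in("top","side"):
    w=np.load(n+".npy").reshape(-1,3);w=w[~np.isnan(w[:,0])];f=unfx(w)
    q=f[(np.hypot(f[:,0]+110,f[:,1])<25)&(f[:,2]>106)];print(n,"knob",len(q),q.min(0),q.max(0))
    q=f[(np.hypot(f[:,0]+162,f[:,1]+30)<25)&(f[:,2]>140)];print("post",q.mean(0))
    q=f[(abs(f[:,0]-28)<10)&(abs(f[:,1])<25)&(f[:,2]>80)&(f[:,2]<100)];print("head",len(q),q.mean(0) if len(q) else 0,q.min(0),q.max(0))
th=np.radians(180-28.6)
print(fx([-199,-14.3,200]))
go([-199,-14.3,200],Rtool(th)); 
E
```

```text
top knob 123 [-132.48286233  -20.91079102  106.00823151] [-91.00558727  17.7779402  121.54385188]
post [-162.15310399  -29.03567278  147.99702618]
head 69 [27.14828531  0.54639817 91.2805153 ] [ 18.03793863 -16.40216395  80.82614711] [35.79114671 17.23589785 99.07537104]
side knob 118 [-132.19993836  -17.02112981  106.14220144] [-92.29115677  14.63388253 117.97936782]
post [-160.38469114  -30.61156147  145.56552832]
head 66 [28.83004079 -2.65230163 89.65964081] [ 19.41835437 -17.28984316  81.558752  ] [37.55639229 18.05230112 97.03255046]
[ 0.43688217 -0.10905452  0.2       ]
shift cm [-38.83   0.21 -29.68] rot [0.001 0.738 0.   ]
```

```bash
python3 -m pendant '[[[-38.8,0,-29.7,0,0.74,0,0],[-38.8,0,-29.7,0,0.74,0,0],[-38.8,0,-29.7,0,0.74,0,0],[-38.8,0,-29.7,0,0.74,0,0],[-38.8,0,-29.7,0,0.74,0,0],[-38.8,0,-29.7,0,0.74,0,0],[-38.8,0,-29.7,0,0.74,0,0],[-38.8,0,-29.7,0,0.74,0,0],[-38.8,0,-29.7,0,0.74,0,0],[-38.8,0,-29.7,0,0.74,0,0],[-38.8,0,-29.7,0,0.74,0,0],[-38.8,0,-29.7,0,0.74,0,0],[-38.8,0,-29.7,0,0.74,0,0],[-38.8,0,-29.7,0,0.74,0,0],[-38.8,0,-29.7,0,0.74,0,0]]]' 20
python3 - <<'E'
from h import *
th=np.radians(180-28.6)
print(unfx(status.observe()["tool_pos"]))
go([-199,-14.3,124],Rtool(th))
E
```

```text
time: 1.6
tool_pos: [0.436, -0.1106, 0.2022]
tool_rot: [-1.571, 0.0, 2.685]
contact_force: [0.3, -0.9, -0.1]
opening: 0.0003
[-199.98157888  -15.83789247  202.22537083]
shift cm [-0.01  7.82 -0.18] rot [-0.    -0.004 -0.   ]
```

```bash
python3 -m pendant '[[[0,4,-0.2,0,0,0,0],[0,7.6,-0.2,0,0,0,0],[0,7.6,-0.2,0,0,0,0],[0,7.6,-0.2,0,0,0,0],[-1,7.6,-0.2,0,0,0,0],[-2,7.6,-0.2,0,0,0,0],[-3,7.6,-0.2,0,0,0,0],[-4,7.6,-0.2,0,0,0,0],[-4,7.6,-0.2,0,0,0,0]]]'
python3 - <<'E'
from h import *
s=status.observe();print(unfx(s["tool_pos"]),s["contact_force"])
c=cam("top");save(c,"p1.png",(150,240,220,340),5);
E
```

```text
time: 2.5
tool_pos: [0.4749, -0.126, 0.1264]
tool_rot: [-1.571, 0.001, 2.687]
contact_force: [0.1, 0.6, 0.3]
opening: 0.0008
[-161.78003091  -32.95449807  126.42490587] [0.10313007 0.62907981 0.25574846]
```

View pics/p1.png

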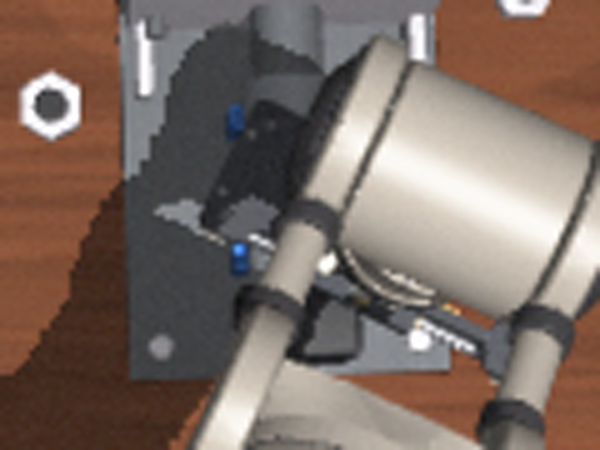

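The top view is blocked by the wrist (camera mount at about (270,180)), but the force has changed by +1.5 N in y. That fits the lever spring, so I continue.

```bash
python3 -m pendant '[[[-1,0,0,0,0,0,0],[-2,0,0,0,0,0,0],[-3,0,0,0,0,0,0],[-3.6,0,0,0,0,0,0],[-4,0,0,0,0,0,0],[-4,0,0,0,0,0,0]]]'
python3 - <<'E'
from h import *
s=status.observe();print(unfx(s["tool_pos"]),s["contact_force"])
c=cam("side");W=cloud(c);f=unfx(W.reshape(-1,3)).reshape(W.shape)
m=(f[...,2]>118)&(f[...,2]<152)&(abs(f[...,0]+115)<60)&(abs(f[...,1]+40)<40)
save(c,"p2.png",(170,280,200,340),5)
E
```

```text
time: 3.15
tool_pos: [0.5097, -0.1429, 0.126]
tool_rot: [-1.571, -0.0, 2.687]
contact_force: [-0.3, 0.9, -0.3]
opening: 0.0004
[-127.86097513  -51.50572631  126.03757322] [-0.29249718  0.85291057 -0.30493572]
```

View pics/p2.png

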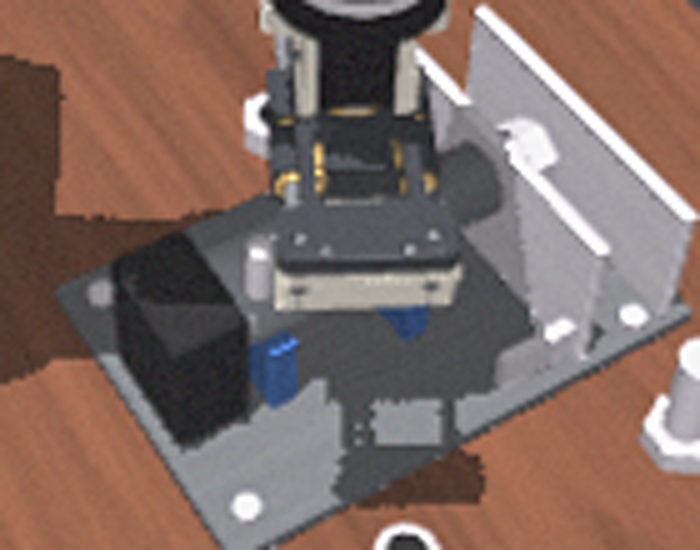

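```bash
python3 - <<'E'
from h import *
c=cam("side");W=cloud(c);f=unfx(W.reshape(-1,3)).reshape(W.shape)
for n,(u,v) in dict(posttop=(258,247),post=(258,275),beigeL=(290,290),beigeM=(370,290),beigeR=(450,280),darkM=(370,235)).items():
    a=f[170+v//5,200+u//5];print(n,a.round(1))
P=np.stack([fx([-162,-30,148]),fx([-107,-60,148]),fx([-128,-51.5,126])])
q=(c["camera_from_world"]@np.c_[P,np.ones(3)].T)[:3]
print(((c["cx"]-c["fx"]*q[0]/q[2]-200)*5).round(),((c["cy"]+c["fy"]*q[1]/q[2]-170)*5).round())
E
```

```text
posttop [-160.5  -29.4  147.7]
post [-163.4  -34.2  131.9]
beigeL [-194.6 -114.5  229.6]
beigeM [-164.9 -128.9  225.8]
beigeR [-135.4 -143.4  228.8]
darkM [-164.7 -125.9  257.8]
[253. 384. 336.] [247. 243. 277.]
```

The post is still at rest: its top measures (-160.5, -29.4, 148). The narrow closed fingers must have slipped past it. I'll grip the post instead and carry it round the arc.

```bash
python3 - <<'E'
from h import *
s=status.observe();print(s["qpos"].round(2) if hasattr(s["qpos"],"round") else s["qpos"])
go([-161.5,-29.8,170],Rtool(np.pi))
E
```

```text
[-0.42  0.42  1.63 -0.    1.09  1.61]
shift cm [ 3.93 -4.39 -0.28] rot [ 0.    -0.501  0.   ]
```

```bash
python3 -m pendant '[[[0,-4.4,0,0,0,0,0],[3.9,-4.4,-0.3,0,-0.5,0,6],[3.9,-4.4,-0.3,0,-0.5,0,6],[3.9,-4.4,-0.3,0,-0.5,0,6],[3.9,-4.4,-0.3,0,-0.5,0,6],[3.9,-4.4,-0.3,0,-0.5,0,6],[3.9,-4.4,-0.3,0,-0.5,0,6]]]' 25
python3 - <<'E'
from h import *
s=status.observe();print(unfx(s["tool_pos"]))
go([-161.5,-29.8,126],Rtool(np.pi))
c=cam("wrist");save(c,"w1.png",s=1.2)
E
```

```text
time: 3.95
tool_pos: [0.4754, -0.1228, 0.1703]
tool_rot: [-1.571, 0.0, -3.097]
contact_force: [0.2, 0.5, -0.3]
opening: 0.0436
[-161.13197723  -29.80403677  170.27427328]
shift cm [ 0.04  4.43 -0.  ] rot [-0.    -0.002 -0.   ]
```

View pics/w1.png

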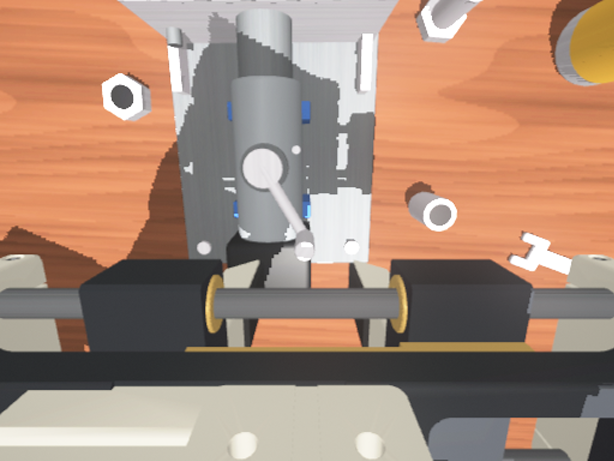

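The wrist view shows the lever at rest, with its post at (305,248), centred between the fingers at 245 and 370. Next I descend, grip, and carry it through the arc.

```bash
python3 -m pendant '[[[0,2.5,0,0,0,0,4],[0,4.4,0,0,0,0,4],[0,4.4,0,0,0,0,0],[0,4.4,0,0,0,0,0],[0,4.4,0,0,0,0,0],[0,4.4,0,0,0,0,0],[0,4.4,0,0,0,0,0]]]' 30
python3 - <<'E'
from h import *
s=status.observe();p=unfx(s["tool_pos"]);print(p)
R0=Ro.from_euler("xyz",s["tool_rot"])
for a in(-150,-138,-126,-114,-102,-92,-87,-85):
    q=[-110+60*np.cos(np.radians(a)),60*np.sin(np.radians(a)),p[2]]
    go(q,R0)
E
```

```text
time: 4.7
tool_pos: [0.476, -0.1231, 0.1269]
tool_rot: [-1.57, 0.001, -3.096]
contact_force: [0.5, 0.0, 0.8]
opening: 0.0045
[-160.57604338  -30.10782533  126.93430379]
shift cm [ 0.14 -0.   -0.01] rot [0. 0. 0.]
shift cm [-0.6  0.   1. ] rot [0. 0. 0.]
shift cm [-1.53  0.    1.84] rot [0. 0. 0.]
shift cm [-2.62  0.01  2.47] rot [0. 0. 0.]
shift cm [-3.81  0.01  2.85] rot [0. 0. 0.]
shift cm [-4.85  0.01  2.98] rot [0. 0. 0.]
shift cm [-5.37  0.01  2.98] rot [0. 0. 0.]
shift cm [-5.58  0.01  2.96] rot [0. 0. 0.]
```

The opening of 4.5 mm says the fingers closed past the post, so I look again.

```bash
python3 - <<'E'
from h import *
c=cam("wrist");W=cloud(c);f=unfx(W.reshape(-1,3)).reshape(W.shape)
s=status.observe();print(s["opening"],unfx(s["tool_pos"]))
# project believed points
names=["TCP","post148","pinch"]
P=np.stack([s["tool_pos"],fx([-162,-30,148]),np.array(s["tool_pos"])+[0,0,.0188]])
q=(c["camera_from_world"]@np.c_[P,np.ones(3)].T)[:3]
print(names,((c["cx"]-c["fx"]*q[0]/q[2])*1.2).round(),((c["cy"]+c["fy"]*q[1]/q[2])*1.2).round())
d=cam("side");
a=c["image"][100:340,150:360];b=d["image"][170:290,200:320]
cv2.imwrite("pics/p3.png",np.hstack([cv2.resize(a,(400,457)),cv2.resize(b,(400,457))])[:,:,::-1])
E
```

```text
0.0019487751462729853 [-160.71047779  -30.03506962  126.75805652]
['TCP', 'post148', 'pinch'] [307. 307. 307.] [264. 280. 276.]
```

View pics/p3.png

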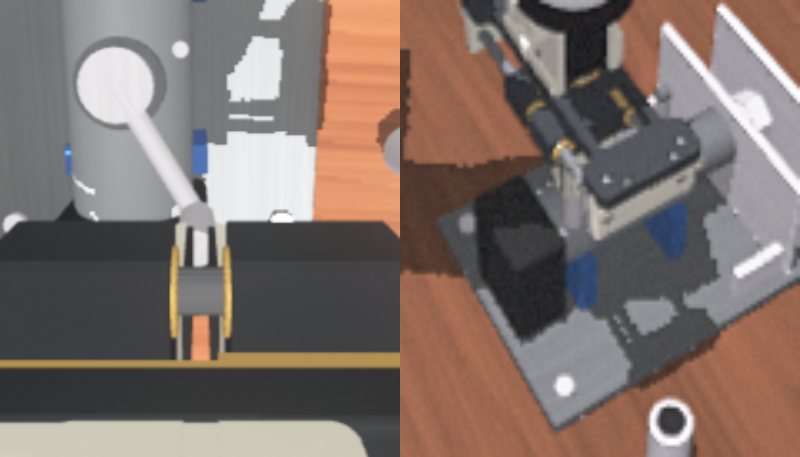

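```bash
python3 - <<'E'
from h import *
c=cam("wrist");W=cloud(c);f=unfx(W.reshape(-1,3)).reshape(W.shape)
s=status.observe();print(s["opening"],s["contact_force"],s["time"])
for r in(205,212,222,230,238,246,254,262,270,285):
    v=int(100+r*240/457)
    print(r,[f[v,int(150+u*210/400)].round(0).tolist() for u in(182,192,200,208,220)])
d=cam("side");W=cloud(d);f=unfx(W.reshape(-1,3)).reshape(W.shape)
print("side post cols",[[f[int(170+r*120/457),int(200+(u-400)*120/400)].round(0).tolist() for u in(560,570,580)] for r in(150,165,180,195,210)])
E
```

```text
0.0001420655094750877 [ 0.06195117 -0.18839052  0.22152787] 4.85
205 [[-155.0, -22.0, 116.0], [-154.0, -26.0, 118.0], [-154.0, -30.0, 118.0], [-188.0, -34.0, 11.0], [-187.0, -41.0, 12.0]]
212 [[-156.0, -22.0, 120.0], [-154.0, -26.0, 128.0], [-154.0, -30.0, 127.0], [-156.0, -33.0, 122.0], [-192.0, -41.0, 12.0]]
222 [[-125.0, -26.0, 222.0], [-154.0, -26.0, 139.0], [-154.0, -30.0, 138.0], [-156.0, -32.0, 134.0], [-124.0, -33.0, 223.0]]
230 [[-124.0, -26.0, 227.0], [-151.0, -27.0, 153.0], [-154.0, -30.0, 146.0], [-151.0, -32.0, 155.0], [-125.0, -33.0, 226.0]]
238 [[-124.0, -26.0, 231.0], [-151.0, -27.0, 160.0], [-156.0, -30.0, 147.0], [-151.0, -32.0, 161.0], [-124.0, -33.0, 230.0]]
246 [[-124.0, -27.0, 235.0], [-152.0, -27.0, 167.0], [-159.0, -30.0, 149.0], [-151.0, -32.0, 168.0], [-125.0, -32.0, 234.0]]
254 [[-125.0, -27.0, 236.0], [-151.0, -27.0, 173.0], [-162.0, -30.0, 148.0], [-152.0, -32.0, 173.0], [-125.0, -32.0, 236.0]]
262 [[-126.0, -27.0, 236.0], [-151.0, -27.0, 179.0], [-165.0, -30.0, 148.0], [-151.0, -32.0, 179.0], [-125.0, -32.0, 239.0]]
270 [[-128.0, -27.0, 236.0], [-130.0, -28.0, 231.0], [-129.0, -29.0, 232.0], [-130.0, -31.0, 232.0], [-126.0, -32.0, 240.0]]
285 [[-130.0, -26.0, 236.0], [-131.0, -28.0, 234.0], [-131.0, -29.0, 234.0], [-132.0, -31.0, 233.0], [-128.0, -32.0, 240.0]]
side post cols [[[-189.0, -64.0, 235.0], [-179.0, -60.0, 225.0], [-185.0, -83.0, 252.0]], [[-170.0, -32.0, 178.0], [-188.0, -75.0, 233.0], [-164.0, -49.0, 192.0]], [[-171.0, -33.0, 166.0], [-170.0, -46.0, 179.0], [-196.0, -101.0, 252.0]], [[-152.0, 1.0, 103.0], [-171.0, -46.0, 165.0], [-154.0, -33.0, 140.0]], [[-158.0, -10.0, 102.0], [-164.0, -35.0, 133.0], [-155.0, -34.0, 126.0]]]
```

The depth data shows the finger ends at z≈150, while the TCP reads 127, so both tries passed just over the post. I measure the tip height with the fingers open.

```bash
python3 -m pendant '[[[0,0,0,0,0,0,4],[0,0,0,0,0,0,4],[0,0,0,0,0,0,4],[0,0,0,0,0,0,4],[0,0,0,0,0,0,4],[0,0,0,0,0,0,4]]]'
python3 - <<'E'
from h import *
s=status.observe();t=unfx(s["tool_pos"]);print(t,s["opening"])
for n in("wrist","side","top"):
    c=cam(n);f=unfx(cloud(c).reshape(-1,3))
    m=(abs(f[:,0]-t[0])<13)&(abs(abs(f[:,1]-t[1])-28)<14)&(f[:,2]>108)&(f[:,2]<230)
    q=f[m];print(n,len(q),np.sort(q[:,2])[:8].round(0))
    for lo in range(110,230,12):
        k=q[(q[:,2]>lo)&(q[:,2]<lo+12)]
        if len(k):print("  z",lo,len(k),k.min(0).round(0),k.max(0).round(0))
E
```

```text
time: 5.5
tool_pos: [0.4756, -0.1229, 0.1262]
tool_rot: [-1.571, -0.0, -3.096]
contact_force: [0.2, -0.0, 0.4]
opening: 0.0392
[-160.97046236  -29.91590462  126.20298399] 0.03924784398812165
wrist 2337 [150. 150. 150. 150. 150. 150. 151. 151.]
  z 146 181 [-164.  -59.  150.] [-150.    1.  158.]
  z 158 494 [-160.  -65.  158.] [-149.    6.  170.]
  z 170 506 [-171.  -63.  170.] [-149.    5.  182.]
  z 182 211 [-171.  -60.  182.] [-149.    2.  194.]
  z 194 496 [-170.  -51.  194.] [-152.   -7.  206.]
  z 206 311 [-162.  -52.  206.] [-148.   -7.  218.]
  z 218 138 [-154.  -51.  218.] [-148.   -7.  228.]
side 68 [149. 150. 152. 154. 155. 156. 158. 158.]
  z 146 7 [-171.  -59.  149.] [-168.   -4.  158.]
  z 158 17 [-172.  -63.  158.] [-170.    6.  170.]
  z 170 20 [-172.  -66.  171.] [-170.    5.  182.]
  z 182 5 [-165.  -10.  186.] [-160.   -9.  193.]
  z 194 12 [-171.  -10.  194.] [-162.    3.  205.]
  z 206 5 [-173.   -8.  206.] [-169.   -6.  218.]
  z 218 2 [-174.   -9.  219.] [-172.   -8.  222.]
top 0 []
```

Both cameras put the true finger tip 24 mm above the reported TCP, with x and y correct. From here I command z 24 mm lower, so I descend 2.5 cm and grip.

```bash
python3 -m pendant '[[[0,1.3,0,0,0,0,4],[0,2.4,0,0,0,0,4],[0,2.4,0,0,0,0,0],[0,2.4,0,0,0,0,0],[0,2.4,0,0,0,0,0],[0,2.4,0,0,0,0,0]]]' 30
python3 - <<'E'
from h import *
s=status.observe();print(s["opening"],s["contact_force"],unfx(s["tool_pos"]))
E
```

```text
time: 6.25
tool_pos: [0.4761, -0.1228, 0.1026]
tool_rot: [-1.571, 0.001, -3.096]
contact_force: [0.8, 0.1, -0.1]
opening: 0.0132
0.013240671381201458 [ 0.80548238  0.11647319 -0.08199172] [-160.46600967  -29.81684293  102.64702572]
```

```bash
python3 -m pendant '[[[-0.3,0,0.5,0,0,0,0],[-0.7,0,1.0,0,0,0,0],[-1.2,0,1.5,0,0,0,0],[-1.7,0,1.85,0,0,0,0],[-2.3,0,2.2,0,0,0,0],[-2.8,0,2.5,0,0,0,0],[-3.4,0,2.75,0,0,0,0],[-4.0,0,2.85,0,0,0,0],[-4.6,0,2.95,0,0,0,0],[-5.0,0,3.0,0,0,0,0],[-5.3,0,3.0,0,0,0,0],[-5.5,0,3.0,0,0,0,0],[-5.5,0,3.0,0,0,0,0]]]' 40
python3 - <<'E'
from h import *
s=status.observe();print(s["opening"],s["contact_force"],unfx(s["tool_pos"]))
c=cam("wrist");save(c,"w2.png",(60,260,100,420),2)
E
```

```text
time: 7.55
tool_pos: [0.5302, -0.149, 0.1024]
tool_rot: [-1.573, -0.004, -3.095]
contact_force: [-5.9, 6.4, 6.7]
opening: 0.0129
0.012913413558393391 [-5.85545038  6.37017908  6.74736417] [-107.65498211  -58.53755934  102.39208919]
```

View pics/w2.png

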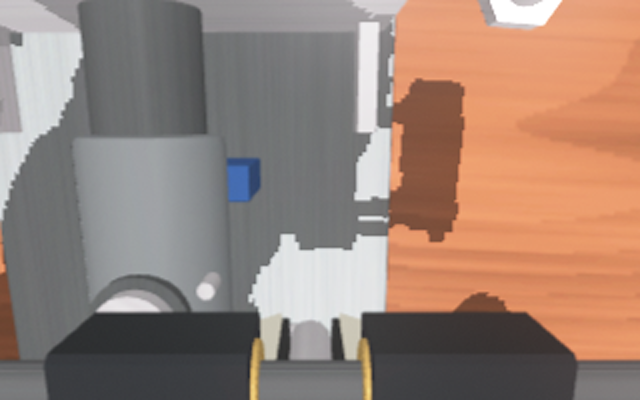

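The post sits between the fingers near its stop, at about 1.06 rad. I push a little further to be sure of the stop.

```bash
python3 -m pendant '[[[-0.2,0,0,0,0,0,0],[-0.4,0,0,0,0,0,0],[-0.5,0,0,0,0,0,0],[-0.5,0,0,0,0,0,0]]]' 40
python3 - <<'E'
from h import *
s=status.observe();print(s["opening"],s["contact_force"],unfx(s["tool_pos"]))
# plan: release then route to above gap (true tip z = rep+24)
R0=Ro.from_euler("xyz",s["tool_rot"])
f=(np.array(s["tool_pos"]),R0)
print("lift");go([-105,-58.5,150],R0)
print("above gap");f=(fx([-105,-58.5,150]),R0);go([29,0,105],Rtool(np.pi),f); go([29,0,32],Rtool(np.pi),f);go([29,0,32],Rtool(np.pi,.15),f)
E
```

```text
time: 8.0
tool_pos: [0.5349, -0.1487, 0.1024]
tool_rot: [-1.574, -0.005, -3.095]
contact_force: [-7.3, 5.4, 7.0]
opening: 0.0129
0.012894091795877463 [-7.30584265  5.38588129  6.97146498] [-102.95819074  -58.50875552  102.36133224]
lift
shift cm [ 0.23 -4.76 -0.01] rot [0. 0. 0.]
above gap
shift cm [-13.42   4.45  -5.84] rot [ 0.003 -0.     0.005]
shift cm [-13.45  11.75  -5.82] rot [ 0.003 -0.     0.005]
shift cm [-13.45  11.75  -5.82] rot [-0.147 -0.001  0.005]
```

```bash
python3 -m pendant '[[[-0.2,0,0,0,0,0,0],[-0.4,0,0,0,0,0,0],[-0.4,0,0,0,0,0,0]]]' 40
python3 - <<'E'
from h import *
s=status.observe();print(s["opening"],s["contact_force"],unfx(s["tool_pos"]))
E
```

```text
time: 8.3
tool_pos: [0.536, -0.1486, 0.1022]
tool_rot: [-1.574, -0.011, -3.095]
contact_force: [-16.8, 5.0, 12.6]
opening: 0.0127
0.012736233150218563 [-16.79825457   5.00253782  12.63867582] [-101.79347483  -58.46002949  102.211454  ]
```

The force rose to 17 N, so the lever is on its stop. I release it, lift, and travel to above the gap.

```bash
python3 -m pendant '[[[0.3,0,0,0,0,0,4],[0.3,0,0,0,0,0,4],[0.3,0,0,0,0,0,4],[0.3,-3,0,0,0,0,5],[0.3,-6,0,0,0,0,6],[-5,-5,-2,0,0,0,6],[-10,-3,-4.5,0,0,0,6],[-12.8,-0.8,-5.8,0,0,0,6],[-12.8,-0.8,-5.8,0,0,0,6],[-12.8,-0.8,-5.8,0,0,0,6]]]' 40
python3 - <<'E'
from h import *
s=status.observe();t=s["time"];print(t,s["opening"],s["contact_force"],unfx(s["tool_pos"]))
go([30,0,32],Rtool(np.pi)); go([30,0,32],Rtool(np.pi,.15))
c=cam("wrist");d=cam("side");f=unfx(cloud(d).reshape(-1,3))
q=f[(f[:,2]>140)&(f[:,2]<152)&(np.hypot(f[:,0]+110,f[:,1])<75)];print("post now",len(q),np.median(q,0) if len(q) else 0)
a=c["image"][60:384,80:432];b=d["image"][150:270,220:350]
cv2.imwrite("pics/p4.png",np.hstack([cv2.resize(a,(430,396)),cv2.resize(b,(370,396))])[:,:,::-1])
E
```

```text
time: 9.3
tool_pos: [0.6661, -0.0854, 0.1081]
tool_rot: [-1.571, -0.003, -3.094]
contact_force: [-0.1, -0.2, -0.1]
opening: 0.06
9.3 0.05997471281439973 [-0.09462534 -0.17838724 -0.11285842] [ 31.08064912  -1.31226268 108.13330269]
shift cm [ 0.09  7.61 -0.13] rot [0.    0.001 0.003]
shift cm [ 0.09  7.61 -0.13] rot [-0.15   0.001  0.003]
post now 31 [-160.68094381  -32.13897786  146.43420756]
```

View pics/p4.png

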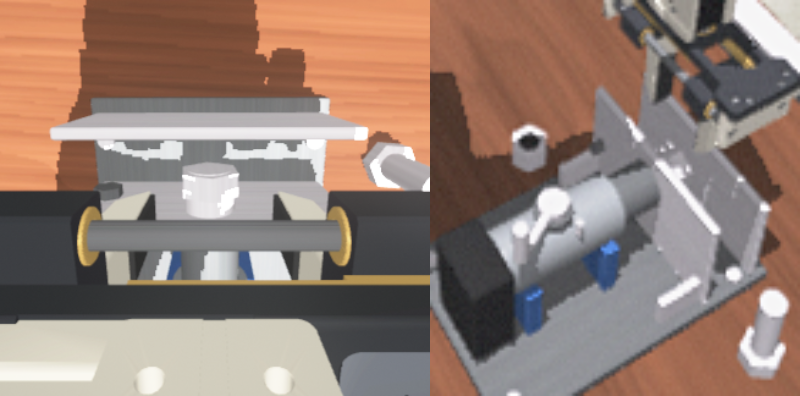

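The lever is back at rest, with its post at (-161,-32), and the head is in view between the fingers at (210,185). I measure the bolt's angle from the slope of its upper flats.

```bash
cat >> h.py <<'E'
def hexang(n="wrist",x0=21,x1=35):
    f=unfx(cloud(cam(n)).reshape(-1,3))
    q=f[(f[:,0]>x0)&(f[:,0]<x1)&(abs(f[:,1])<20)&(f[:,2]>82)&(f[:,2]<100)]
    def g(p):  # hexagon support distance, centre (p1,p2), angle p0
        a=p[0]+np.radians(60)*np.arange(6)
        return np.max((q[:,1:2]-p[1])*np.cos(a)+(q[:,2:]-p[2])*np.sin(a),1)-18
    best=min((least_squares(g,[t,0,75],loss="soft_l1",f_scale=1.) for t in np.radians([-20,-5,10,25])),key=lambda r:r.cost)
    return len(q),best.x.round(3),round(float(np.sqrt((best.fun**2).mean())),2),status.observe()["time"]
from scipy.optimize import least_squares
E
python3 - <<'E'
from h import *
for i in range(3): print(hexang())
E
python3 -m pendant '[[[0.1,0,-0.1,0,0,0,6],[0.1,0,-0.1,0,0,0,6],[0.1,0,-0.1,0,0,0,6],[0.1,0,-0.1,0,0,0,6],[0.1,0,-0.1,0,0,0,6],[0.1,0,-0.1,0,0,0,6],[0.1,0,-0.1,0,0,0,6],[0.1,0,-0.1,0,0,0,6],[0.1,0,-0.1,0,0,0,6],[0.1,0,-0.1,0,0,0,6],[0.1,0,-0.1,0,0,0,6],[0.1,0,-0.1,0,0,0,6],[0.1,0,-0.1,0,0,0,6],[0.1,0,-0.1,0,0,0,6],[0.1,0,-0.1,0,0,0,6],[0.1,0,-0.1,0,0,0,6],[0.1,0,-0.1,0,0,0,6],[0.1,0,-0.1,0,0,0,6]]]' | head -1
python3 - <<'E'
from h import *
for i in range(3): print(hexang())
E
```

```text
(718, array([ 0.105,  2.63 , 74.602]), 0.51, 9.45)
(717, array([ 0.1  ,  2.681, 74.604]), 0.54, 9.5)
(714, array([ 0.105,  2.689, 74.646]), 0.51, 9.55)
time: 11.35
(732, array([ 0.178,  2.679, 74.653]), 0.51, 11.4)
(719, array([ 0.18 ,  2.624, 74.617]), 0.51, 11.45)
(720, array([ 0.183,  2.706, 74.643]), 0.52, 11.5)
```

It's turning at about 0.041 rad/s. Tilting the gripper to match would bring its body down on the bracket. The flats stand upright again at 1.047 rad, around t≈32.6 s, so I wait for that and keep the jaws level.

```bash

python3 -m pendant '[[[0,0,0,0,0,0,6],[0,0,0,0,0,0,6],[0,0,0,0,0,0,6],[0,0,0,0,0,0,6],[0,0,0,0,0,0,6],[0,0,0,0,0,0,6],[0,0,0,0,0,0,6],[0,0,0,0,0,0,6],[0,0,0,0,0,0,6],[0,0,0,0,0,0,6],[0,0,0,0,0,0,6],[0,0,0,0,0,0,6],[0,0,0,0,0,0,6],[0,0,0,0,0,0,6],[0,0,0,0,0,0,6],[0,0,0,0,0,0,6],[0,0,0,0,0,0,6],[0,0,0,0,0,0,6],[0,0,0,0,0,0,6],[0,0,0,0,0,0,6]]]' |head -1
python3 -m pendant '[[[0,0,0,0,0,0,6],[0,0,0,0,0,0,6],[0,0,0,0,0,0,6],[0,0,0,0,0,0,6],[0,0,0,0,0,0,6],[0,0,0,0,0,0,6],[0,0,0,0,0,0,6],[0,0,0,0,0,0,6],[0,0,0,0,0,0,6],[0,0,0,0,0,0,6],[0,0,0,0,0,0,6],[0,0,0,0,0,0,6],[0,0,0,0,0,0,6],[0,0,0,0,0,0,6],[0,0,0,0,0,0,6],[0,0,0,0,0,0,6],[0,0,0,0,0,0,6],[0,0,0,0,0,0,6],[0,0,0,0,0,0,6],[0,0,0,0,0,0,6]]]' |head -1
python3 -m pendant '[[[0,0,0,0,0,0,6],[0,0,0,0,0,0,6],[0,0,0,0,0,0,6],[0,0,0,0,0,0,6],[0,0,0,0,0,0,6],[0,0,0,0,0,0,6],[0,0,0,0,0,0,6],[0,0,0,0,0,0,6],[0,0,0,0,0,0,6],[0,0,0,0,0,0,6],[0,0,0,0,0,0,6],[0,0,0,0,0,0,6],[0,0,0,0,0,0,6],[0,0,0,0,0,0,6],[0,0,0,0,0,0,6],[0,0,0,0,0,0,6],[0,0,0,0,0,0,6],[0,0,0,0,0,0,6],[0,0,0,0,0,0,6],[0,0,0,0,0,0,6]]]' |head -1
python3 -m pendant '[[[0,0,0,0,0,0,6],[0,0,0,0,0,0,6],[0,0,0,0,0,0,6],[0,0,0,0,0,0,6],[0,0,0,0,0,0,6],[0,0,0,0,0,0,6],[0,0,0,0,0,0,6],[0,0,0,0,0,0,6],[0,0,0,0,0,0,6],[0,0,0,0,0,0,6],[0,0,0,0,0,0,6],[0,0,0,0,0,0,6],[0,0,0,0,0,0,6],[0,0,0,0,0,0,6],[0,0,0,0,0,0,6],[0,0,0,0,0,0,6],[0,0,0,0,0,0,6],[0,0,0,0,0,0,6],[0,0,0,0,0,0,6],[0,0,0,0,0,0,6]]]' |head -1
python3 -m pendant '[[[0,0,0,0,0,0,6],[0,0,0,0,0,0,6],[0,0,0,0,0,0,6],[0,0,0,0,0,0,6],[0,0,0,0,0,0,6],[0,0,0,0,0,0,6],[0,0,0,0,0,0,6],[0,0,0,0,0,0,6],[0,0,0,0,0,0,6],[0,0,0,0,0,0,6],[0,0,0,0,0,0,6],[0,0,0,0,0,0,6],[0,0,0,0,0,0,6],[0,0,0,0,0,0,6],[0,0,0,0,0,0,6],[0,0,0,0,0,0,6],[0,0,0,0,0,0,6],[0,0,0,0,0,0,6],[0,0,0,0,0,0,6],[0,0,0,0,0,0,6]]]' |head -1
python3 -m pendant '[[[0,0,0,0,0,0,6],[0,0,0,0,0,0,6],[0,0,0,0,0,0,6],[0,0,0,0,0,0,6],[0,0,0,0,0,0,6],[0,0,0,0,0,0,6],[0,0,0,0,0,0,6],[0,0,0,0,0,0,6],[0,0,0,0,0,0,6],[0,0,0,0,0,0,6],[0,0,0,0,0,0,6],[0,0,0,0,0,0,6],[0,0,0,0,0,0,6],[0,0,0,0,0,0,6],[0,0,0,0,0,0,6],[0,0,0,0,0,0,6],[0,0,0,0,0,0,6],[0,0,0,0,0,0,6],[0,0,0,0,0,0,6],[0,0,0,0,0,0,6]]]' |head -1
python3 -m pendant '[[[0,0,0,0,0,0,6],[0,0,0,0,0,0,6],[0,0,0,0,0,0,6],[0,0,0,0,0,0,6],[0,0,0,0,0,0,6],[0,0,0,0,0,0,6],[0,0,0,0,0,0,6],[0,0,0,0,0,0,6],[0,0,0,0,0,0,6],[0,0,0,0,0,0,6],[0,0,0,0,0,0,6],[0,0,0,0,0,0,6],[0,0,0,0,0,0,6],[0,0,0,0,0,0,6],[0,0,0,0,0,0,6],[0,0,0,0,0,0,6],[0,0,0,0,0,0,6],[0,0,0,0,0,0,6],[0,0,0,0,0,0,6],[0,0,0,0,0,0,6]]]' |head -1
python3 -m pendant '[[[0,0,0,0,0,0,6],[0,0,0,0,0,0,6],[0,0,0,0,0,0,6],[0,0,0,0,0,0,6],[0,0,0,0,0,0,6],[0,0,0,0,0,0,6],[0,0,0,0,0,0,6],[0,0,0,0,0,0,6],[0,0,0,0,0,0,6],[0,0,0,0,0,0,6],[0,0,0,0,0,0,6],[0,0,0,0,0,0,6],[0,0,0,0,0,0,6],[0,0,0,0,0,0,6],[0,0,0,0,0,0,6],[0,0,0,0,0,0,6],[0,0,0,0,0,0,6],[0,0,0,0,0,0,6],[0,0,0,0,0,0,6],[0,0,0,0,0,0,6]]]' |head -1
python3 - <<'E'
from h import *
for i in range(3): print(hexang())
print(unfx(status.observe()["tool_pos"]))
# where are gap walls & fingers according to wrist camera
f=unfx(cloud(cam("wrist")).reshape(-1,3))
for n,lo,hi,x0,x1 in(("bracket top",103,109,-15,25),("back top",93,99,50,80)):
    q=f[(f[:,2]>lo)&(f[:,2]<hi)&(f[:,0]>x0)&(f[:,0]<x1)];print(n,len(q),np.percentile(q,[5,95],0).round(1).tolist() if len(q) else 0)
t=unfx(status.observe()["tool_pos"])
q=f[(abs(f[:,0]-t[0])<12)&(abs(f[:,1]-t[1])<36)&(f[:,2]>t[2]+20)&(f[:,2]<t[2]+60)];print("fingers inner edges",q[q[:,1]<t[1]][:,1].max(),q[q[:,1]>t[1]][:,1].min(), q[:,0].min(),q[:,0].max(),q[:,2].min())
go([30,1,32],Rtool(np.pi))
E
```

```text
time: 13.5
time: 15.5
time: 17.5
time: 19.5
time: 21.5
time: 23.5
time: 25.5
time: 27.5
(684, array([-0.243,  2.662, 74.695]), 0.56, 27.55)
(693, array([-0.231,  2.74 , 74.648]), 0.51, 27.6)
(692, array([-0.237,  2.699, 74.61 ]), 0.53, 27.65)
[ 30.05684411  -1.06467183 110.20976861]
bracket top 0 0
back top 2751 [[61.8, -81.8, 93.9], [69.0, 87.4, 96.5]]
fingers inner edges -29.98050763309537 29.329207788690777 20.454629830627614 41.795421885345895 133.45767195001173
shift cm [ 0.01  7.82 -0.21] rot [-0.    -0.001  0.   ]
```

```bash
python3 -m pendant '[[[0,1.5,-0.3,0,0,0,6],[0,3,-0.3,0,0,0,6],[0,4.5,-0.3,0,0,0,6],[0,6,-0.3,0,0,0,6],[0,7,-0.3,0,0,0,6],[0,7.8,-0.3,0,0,0,6],[0,7.8,-0.3,0,0,0,6],[0,7.8,-0.3,0,0,0,6]]]'
python3 - <<'E'
from h import *
print(unfx(status.observe()["tool_pos"]))
for i in range(2): print(hexang())
c=cam("wrist");d=cam("side")
a=c["image"][60:384,80:432];b=d["image"][130:270,240:390]
cv2.imwrite("pics/p5.png",np.hstack([cv2.resize(a,(430,396)),cv2.resize(b,(370,345))[[*range(345)]+[344]*51]])[:,:,::-1])
E
```

```text
time: 28.5
tool_pos: [0.6652, -0.0823, 0.0325]
tool_rot: [-1.571, 0.001, -3.096]
contact_force: [-0.4, 0.4, 0.2]
opening: 0.0599
[30.33054243  1.83126557 32.52526835]
(675, array([-0.2  ,  2.63 , 74.679]), 0.48, 28.55)
(667, array([-0.196,  2.68 , 74.659]), 0.49, 28.6)
```

View pics/p5.png

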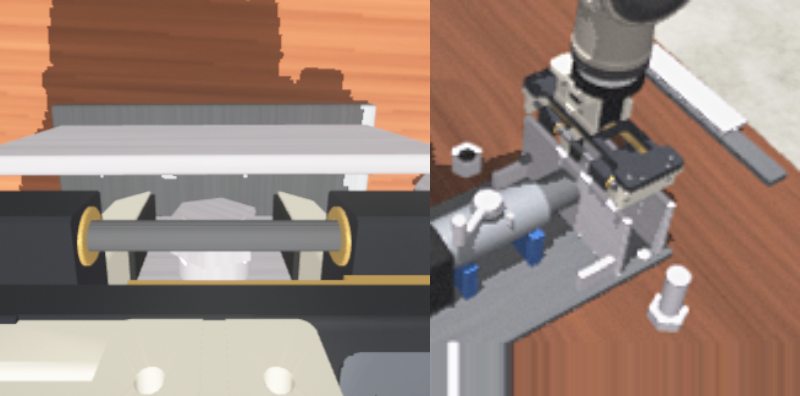

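The fingers are in the gap around the head with no contact force. The bolt angle is -0.19 rad from upright flats, so I wait about 4 s and then close.

```bash

python3 -m pendant '[[[0,0,0,0,0,0,5],[0,0,0,0,0,0,5],[0,0,0,0,0,0,5],[0,0,0,0,0,0,5],[0,0,0,0,0,0,5],[0,0,0,0,0,0,5],[0,0,0,0,0,0,5],[0,0,0,0,0,0,5],[0,0,0,0,0,0,5],[0,0,0,0,0,0,5],[0,0,0,0,0,0,5],[0,0,0,0,0,0,5],[0,0,0,0,0,0,5],[0,0,0,0,0,0,5],[0,0,0,0,0,0,5],[0,0,0,0,0,0,5],[0,0,0,0,0,0,5],[0,0,0,0,0,0,5],[0,0,0,0,0,0,5],[0,0,0,0,0,0,5]]]' |head -1
python3 -m pendant '[[[0,0,0,0,0,0,5],[0,0,0,0,0,0,5],[0,0,0,0,0,0,5],[0,0,0,0,0,0,5],[0,0,0,0,0,0,5],[0,0,0,0,0,0,5],[0,0,0,0,0,0,5],[0,0,0,0,0,0,5],[0,0,0,0,0,0,5],[0,0,0,0,0,0,5],[0,0,0,0,0,0,5],[0,0,0,0,0,0,5],[0,0,0,0,0,0,5],[0,0,0,0,0,0,5],[0,0,0,0,0,0,5],[0,0,0,0,0,0,5],[0,0,0,0,0,0,5],[0,0,0,0,0,0,5]]]' |head -1
python3 - <<'E'
from h import *
for i in range(2): print(hexang())
E
python3 -m pendant '[[[0,0,0,0,0,0,3],[0,0,0,0,0,0,3],[0,0,0,0,0,0,3],[0,0,0,0,0,0,3],[0,0,0,0,0,0,3]]]' 20
python3 - <<'E'
from h import *
print(hexang(),status.observe()["torque"])
E
```

```text
time: 30.7
time: 32.5
(686, array([-4.7000e-02,  2.6070e+00,  7.4638e+01]), 0.44, 32.55)
(686, array([-4.5000e-02,  2.5950e+00,  7.4663e+01]), 0.47, 32.6)
time: 33.1
tool_pos: [0.6649, -0.0822, 0.0322]
tool_rot: [-1.571, -0.0, -3.096]
contact_force: [-0.1, -1.2, -0.2]
opening: 0.036
(742, array([ 0.987,  2.356, 74.803]), 2.34, 33.15) [0.05493081 0.01002813 0.03965327]
```

Opening is exactly 36.0 mm across the flats with almost no side force. I tighten the grip and check that the bolt stays still.

```bash

python3 -m pendant '[[[0,0,0,0,0,0,2],[0,0,0,0,0,0,2],[0,0,0,0,0,0,2],[0,0,0,0,0,0,2],[0,0,0,0,0,0,2]]]' 50
python3 - <<'E'
from h import *
def L():
    f=unfx(cloud(cam("wrist")).reshape(-1,3))
    m=(f[:,0]>21)&(f[:,0]<35)&(abs(f[:,1]-2.6)<13)&(f[:,2]>84)&(f[:,2]<98);q=f[m]
    l=q[q[:,1]<0];r=q[q[:,1]>5];return len(q),[round(float(np.degrees(np.arctan(np.polyfit(k[:,1],k[:,2],1)[0]))),1) for k in(l,r)]
print(L(),L())
E
python3 -m pendant '[[[0,0,0,0,0,0,2],[0,0,0,0,0,0,2],[0,0,0,0,0,0,2],[0,0,0,0,0,0,2],[0,0,0,0,0,0,2],[0,0,0,0,0,0,2],[0,0,0,0,0,0,2],[0,0,0,0,0,0,2],[0,0,0,0,0,0,2],[0,0,0,0,0,0,2],[0,0,0,0,0,0,2],[0,0,0,0,0,0,2],[0,0,0,0,0,0,2],[0,0,0,0,0,0,2],[0,0,0,0,0,0,2],[0,0,0,0,0,0,2],[0,0,0,0,0,0,2],[0,0,0,0,0,0,2],[0,0,0,0,0,0,2],[0,0,0,0,0,0,2]]]'
python3 - <<'E'
from h import *
def L():
    f=unfx(cloud(cam("wrist")).reshape(-1,3))
    m=(f[:,0]>21)&(f[:,0]<35)&(abs(f[:,1]-2.6)<13)&(f[:,2]>84)&(f[:,2]<98);q=f[m]
    l=q[q[:,1]<0];r=q[q[:,1]>5];return len(q),[round(float(np.degrees(np.arctan(np.polyfit(k[:,1],k[:,2],1)[0]))),1) for k in(l,r)]
print(L(),L(),status.observe()["torque"])
c=cam("wrist");d=cam("side")
a=c["image"][60:384,80:432];b=d["image"][130:270,240:390]
cv2.imwrite("pics/p6.png",np.hstack([cv2.resize(a,(430,396)),cv2.resize(b,(370,396))])[:,:,::-1])
E
```

```text
time: 33.65
tool_pos: [0.6649, -0.0822, 0.0322]
tool_rot: [-1.571, -0.0, -3.096]
contact_force: [0.3, -1.3, -1.2]
opening: 0.0356
(583, [27.8, -31.8]) (581, [28.5, -31.9])
time: 35.75
tool_pos: [0.6649, -0.0822, 0.0322]
tool_rot: [-1.571, 0.0, -3.096]
contact_force: [-0.2, -1.3, 0.8]
opening: 0.0354
(585, [27.3, -31.7]) (584, [28.6, -31.7]) [-0.0860124  -0.01964486  0.02786031]
```

View pics/p6.png

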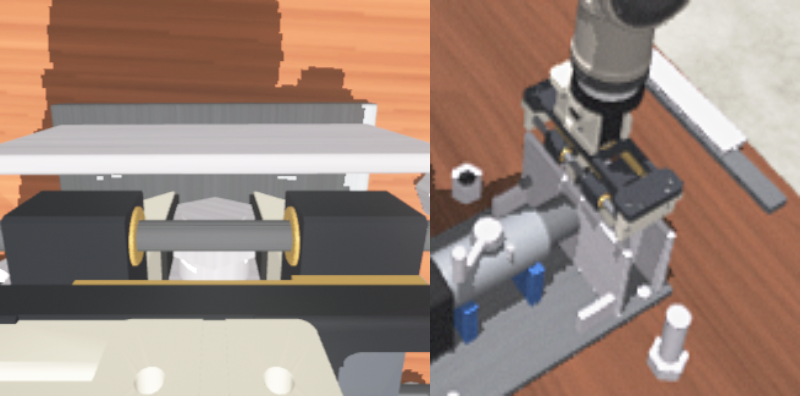

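The head is held between the pads. Its upper flats have stayed at about +28°/-32° for 2 s, where the bolt would otherwise have turned 4.7°, and the loose parts in view haven't moved. I'm handing in.

```bash
python3 -c "
from cell import robot
print(robot.hand_in())"
```

```text
the job is handed in; nothing more can be done
None
```

The runner is started and the bolt head is held still. I handed the job in at about 36 s, with the gripper still closed on the head at 50 N.

- **Start lever:** I gripped the post, swung it to the stop (force rose to about 17 N) and let go. The cameras then showed it back at rest, and the bolt turned at about 0.041 rad/s.
- **Failed tries:** My first two tries at the post, one push and one grip, passed just over it. The cameras put the real finger tips about 24 mm above the reported TCP, so I moved 24 mm lower after that.
- **Bolt grip:** Tilting to match the turned head would have put the gripper's body against the bracket. I waited until the flats stood upright again, at about 33 s, then closed with the jaws level.
- **Last checks:** The opening was 35.4 mm against 36 mm across flats, and the outside force was under 2 N. The head's flats held the same angle for 2 s, in which it would have turned 4.7° if free. The arm never touched the loose parts as far as I saw, but I checked them only in the last pictures, which don't show all of them.
- **Disagreement:** The wrist camera put the head about 2.6 mm off in y from my fixture estimate. I set the grip about 2 mm over, and it closed with almost no side force.

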